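Close the sample press on its two dowel pins

ROBOT

A 6-joint arm with a two-finger parallel gripper is mounted at the origin on the work surface. World frame = base frame: x ahead of the robot, y to its left, z up, the work surface at z = 0. Lengths are in m, angles in rad, forces in N, time in s.
With the tool pointing down it reaches from about 0.35 to 0.85 m from the base axis. Payload 8.1 kg.
Tool frame: the origin (TCP) lies midway between the tips of the shut fingers; the grasp point (between the pads) lies 19 mm behind it; z points along the fingers, y is the direction in which the jaws open and shut (so a half turn about z gives the same grasp; the last joint's range is limited). The gripper opens to 93 mm and grips with 3 to 60 N. Pads are 15 mm wide; open, the fingers measure 128 mm over their backs; the gripper's body (75 mm by 188 mm) begins 65 mm behind the grasp point.
Start: joints at [1.147, 0.13, 1.488, -0, 1.523, -0.085], TCP at [0.199, 0.566, 0.219] pointing down, gripper open.
Joint ranges: [-2.96, 2.96], [-0.89, 2.26], [0.02, 2.5], [-1.34, 4.48], [0, 2.73], [-2.66, 2.66]. Speed limits (rad/s): [2.39, 2.39, 2.79, 3.14, 3.14, 3.14].

INTERFACE

Orientations are given as a rotation vector (axis times angle).
In Python, from plant import robot gives the robot as it stands. The module is installed in compiled form; this text tells all that it offers.
- The arm moves only by the shell command python3 -m pendant 'ROWS' [FORCE]. ROWS is JSON, a list of rows, each an object with "translation": the shift along the tool's x, y, z in mm, a list of three; "twist": the turn, a rotation vector about the tool's x, y, z in rad, a list of three; "grip": the opening, from -1 (shut) to 1 (fully open). A call has exactly 10 rows; each row shifts and turns the pose as measured when the row begins, along the tool's axes as they then stand; what a row does not reach is not made up. A row lasts 1/10 s, in which the tool goes at most 50 mm and 8.59 degrees, less where a joint would pass 70% of its speed; a pose out of reach is approached as far as the arm can. A call is refused whole if a number of a shift passes 50 or a number of a turn 0.15, either way. A call with a gripper value outside its range is refused whole. The fingers move at their own pace and stop on an object; FORCE is the grip in N (left out, the last holds). Time passes only in rows, so rows that do not move let the fingers close, or fill a call up. It gives the time, the measured TCP pose, the force and the opening at its end, in the units of the state.
- robot.read_state(): the state, without advancing time (a new reading comes with each control period).
- robot.read_camera(name): name is "scene" or "top" or "wrist"; returns (picture, depth): 420x560x3 uint8, red, green, blue; 420x560 float32, m along the optical axis (not along the pixel's ray), 0 where there is no reading.
- robot.camera_info(name): a dict with "vertical_fov" (degrees; the focal length in pixels is half the picture's height over the tangent of half this angle, whatever the lens; pixels are square), "cx", "cy" (the principal point, pixels), "D" ([k1, k2, p1, p2, k3] as OpenCV has them; the pictures are not rectified), "cam_to_world" (4x4, takes a point from camera to world coordinates). Camera axes: x right, y up, looking along -z (the intrinsics and any distortion apply to the point x, -y, -z); pixel columns grow to the right and rows downward; lengths in m; the calibration is good to about 2 mm. A picture is of the moment at which its call begins: read the wrist's pose just before it. camera_info takes no time and is no camera call; for the wrist camera it gives the pose at the moment of the call.
- robot.close_job(): hands the job in, once; it reports no verdict.
The state is a dict: "t": time; "q": joint angles; "dq": joint speeds; "joint_torque": joint torques, N m; "tool_pos": TCP position; "orientation": TCP orientation; "force": force on the tool from outside, world axes, zero at the start; "wrist_torque": the same for the moment, N m; "opening": finger opening in m.
Only numpy, scipy, OpenCV 4.12 (cv2) and the standard library are available. Lean on these libraries where they do the work, as an engineer would, in place of code of your own. Each camera call takes 0.05 s, during which the arm holds its last target. There are 200 camera calls.

TASK

Pick up the longer of the two plywood pressing boards by its wooden grip and lower it, grip side up, onto the small glue-up press so that both dowel pins come up through the board's two holes and it lies flat on the wooden sample panel. Keep hold of it until both pins are in their holes, then let go; leave the shorter board where it lies.

Things in the scene. Friction and masses are not known exactly. Their poses are not given: they have to be found in the camera images.
- long_board: The longer pressing board, loose, flat on the table: plywood plate 190 x 90 x 12 mm, two 34 mm through holes 60.5 mm either side of its middle along its length; on its middle a wooden grip block 60 mm long (along x), 24 mm thick (y), from 12 to 57 mm above the underside. 0.13 to 0.24 kg. Origin: centre of the underside; x along its length, z up towards the grip. Same after a half turn about z.
- short_board: The shorter pressing board, which does not fit this press (a bystander): the same look but 130 x 90 x 12 mm, its 34 mm holes only 40 mm either side of the middle, grip block 40 x 24 x 45 mm. Loose on the table. Origin: centre of the underside; x along its length, z up.
- press: Press, fixed: wooden base 230 x 110 x 18 mm; on its middle a fixed sample panel 70 (x) x 80 x 10 mm, top 28 mm above the table; two upright dowel pins at x = +-60.5 mm, 14 mm across at the foot, tapering to 6 mm at the tips, 60 mm above the table. A board that is home has its underside on the panel. Origin: centre of the base's underside; x along the line of the pins, z up. Same after a half turn.
Mind the look-alikes: they are no part of the job. What is shaped like the long_board but pink or turquoise is not meant.

How it is judged:
By the outcome, as a careful person would: the job done as asked, in the order asked, and still so for the second after the job is handed in, with the robot touching nothing.
It also fails if it takes over 40 s, if anything falls off the work surface, if the arm or the gripper's body presses on something with over 40 N, if the wrist force passes 120 N, or if a joint passes its speed limit or range.

## Working session

There is one attempt and no reset: what is moved stays moved. The work goes in short steps, Python scripts to look and compute and a shell command to move; the robot and the scene stay as the last step left them, time stands still between calls to the robot, and variables do not carry over. Pictures are saved under pics/ and viewed, about 8 in all and at most 12, crops included, and the job is handed in when it is done.

```bash
mkdir -p pics; python3 - <<'E'
from plant import robot
import cv2,numpy as np
s=robot.read_state();print(s)
for n in("top","scene"):
    i=robot.camera_info(n);print(n,i)
    p,d=robot.read_camera(n);np.savez(n+"0.npz",p=p,d=d,M=i["cam_to_world"])
    cv2.imwrite(f"pics/{n}0.png",p[:,:,::-1])
E
```

```text
{'t': 0.0, 'q': array([ 1.14659310e+00,  1.31187289e-01,  1.48926426e+00,  2.80757413e-05,
        1.52299653e+00, -8.53954718e-02]), 'dq': array([-1.14790116e-03, -3.38693915e-04,  4.57856525e-04, -1.33640525e-03,
        1.69934875e-03, -4.41390951e-05]), 'joint_torque': array([ 1.13294365e-03, -5.59808886e+01, -4.91770577e+01,  7.70219578e-02,
        3.50658351e-02, -1.61876078e-04]), 'tool_pos': array([0.19915025, 0.5653851 , 0.21758009]), 'orientation': array([-5.29574636e-01, -3.09613284e+00,  2.80885606e-03]), 'force': array([0.05337367, 0.28926478, 0.28027409]), 'wrist_torque': array([ 9.91089299e-05,  2.30537153e-02, -3.10191233e-02]), 'opening': 0.09281352925389023}
top {'vertical_fov': 48.41353667550218, 'cx': 282.92828162950207, 'cy': 211.84529381421112, 'D': array([-0.12021938,  0.        ,  0.        ,  0.        ,  0.        ]), 'cam_to_world': array([[ 0.00276786,  0.98998892, -0.14111793,  0.39643031],
       [-0.99987192,  0.00496429,  0.01521484,  0.00270685],
       [ 0.01576308,  0.14105774,  0.98987587,  1.24460109],
       [ 0.        ,  0.        ,  0.        ,  1.        ]])}
scene {'vertical_fov': 55.71831987208627, 'cx': 284.0244473432332, 'cy': 209.03868835324914, 'D': array([-0.10813851,  0.        ,  0.        ,  0.        ,  0.        ]), 'cam_to_world': array([[ 0.32267251, -0.77131937,  0.54858808,  1.12302718],
       [ 0.94638288,  0.25338919, -0.20038304, -0.20296202],
       [ 0.01555303,  0.58383246,  0.81172517,  0.88985512],
       [ 0.        ,  0.        ,  0.        ,  1.        ]])}
```

View pics/top0.png

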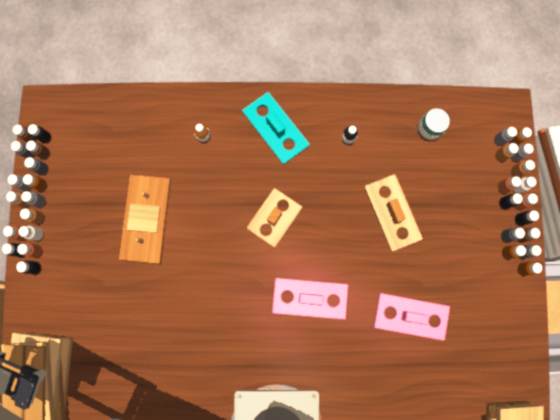

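The top view shows the long board at about (394,212), the short board at (275,217) and the press at (145,219) with its pins at (146,195) and (140,241). The pink and turquoise boards are decoys.

```bash
cat > h.py <<'E'
import cv2,numpy as np
from plant import robot
def K(i,h=420):
    f=h/2/np.tan(np.radians(i["vertical_fov"])/2)
    return np.array([[f,0,i["cx"]],[0,f,i["cy"]],[0,0,1]])
def cloud(i,d,M=None):
    M=i["cam_to_world"] if M is None else M
    v,u=np.mgrid[:d.shape[0],:d.shape[1]]
    n=cv2.undistortPoints(np.stack([u,v],-1).reshape(-1,1,2).astype(float),K(i),np.array(i["D"])).reshape(*d.shape,2)
    c=np.stack([n[...,0]*d,-n[...,1]*d,-d,np.ones_like(d)],-1)
    return (c@M.T)[...,:3]
def rect(P):
    (c,wh,a)=cv2.minAreaRect((P[:,:2]*1000).astype(np.float32))
    b=cv2.boxPoints((c,wh,a)); e=[b[1]-b[0],b[2]-b[1]]; L=max(e,key=np.linalg.norm)
    return np.round(c,1),np.round(sorted(wh),1),round(np.degrees(np.arctan2(L[1],L[0]))%180,2)
E
python3 - <<'E'
from h import *
i=robot.camera_info("top");z=np.load("top0.npz");d=z["d"];X=cloud(i,d)
print("table z",np.median(X[100:300,320:360,2]),np.median(X[280:330,180:220,2]), np.median(X[100:160,380:400,2]))
for n,(u0,u1,v0,v1) in dict(long=(358,430,168,256),press=(112,178,168,270),short=(240,310,182,252)).items():
    P=X[v0:v1,u0:u1].reshape(-1,3);P=P[d[v0:v1,u0:u1].ravel()>0]
    for lo,hi in((.006,.1),(.006,.017),(.022,.035),(.04,.07)):
        Q=P[(P[:,2]>lo)&(P[:,2]<hi)]
        if len(Q)>8: print(n,lo,hi,len(Q),np.median(Q[:,2]).round(4),Q.mean(0).round(4),*rect(Q))
E
```

```text
table z -0.00013437205917798956 -0.00023778707536814547 -0.0006112731076799438
long 0.006 0.1 2087 0.012 [ 0.5712 -0.3117  0.0168] [ 576.8 -312.6] [182.4 234.1] 179.01
long 0.006 0.017 1776 0.0115 [ 0.571  -0.312   0.0115] [ 576.8 -312.6] [182.4 234.1] 179.01
long 0.022 0.035 34 0.0278 [ 0.5689 -0.3042  0.0283] [ 567.8 -304.3] [ 8.3 58.3] 30.32
long 0.04 0.07 226 0.056 [ 0.5735 -0.312   0.0554] [ 573.8 -313.6] [24.8 60.7] 20.25
press 0.006 0.1 3505 0.0185 [0.5496 0.3521 0.0201] [552.3 348.6] [163.6 261.3] 174.15
press 0.006 0.017 1141 0.0155 [0.5501 0.351  0.015 ] [552.3 348.6] [163.6 261.3] 174.15
press 0.022 0.035 899 0.0274 [0.5514 0.3529 0.0273] [548.9 353.7] [101.7 221.1] 174.1
press 0.04 0.07 36 0.0504 [0.5516 0.3527 0.051 ] [552.  354.6] [ 11.3 127.3] 174.73
short 0.006 0.1 1394 0.0121 [0.5579 0.0084 0.0167] [559.1  -4.7] [170.3 176.5] 94.27
short 0.006 0.017 1210 0.0116 [0.5579 0.0086 0.0116] [559.1  -4.7] [170.3 176.5] 94.27
short 0.04 0.07 153 0.0563 [0.5578 0.0084 0.0557] [558.7   8.3] [24.1 40. ] 144.31
```

```bash
cat >> h.py <<'E'
from scipy.spatial.transform import Rotation as R
def plan(p,yaw,n,s=None):
    "print n rows from here to TCP p (mm) with tool y at yaw deg, tool down; each row in its own tool axes"
    s=s or robot.read_state(); R0=R.from_rotvec(s["orientation"]); x0=s["tool_pos"]*1000
    y=np.radians(yaw); Y=np.array([np.cos(y),np.sin(y),0]); Z=np.array([0,0,-1.]); T=R.from_matrix(np.c_[np.cross(Y,Z),Y,Z])
    w=(R0.inv()*T).as_rotvec()/n; dv=(np.array(p)-x0)/n
    print("from",x0.round(1),"yaw",np.degrees(np.arctan2(*R0.as_matrix()[1::-1,1])).round(2),"twist/row",w.round(4))
    for k in range(n): print((R0*R.from_rotvec(w*k)).inv().apply(dv).round(0).astype(int).tolist())
E
python3 - <<'E'
from h import *
s=robot.read_state();x=s["tool_pos"]*1000
print("A");plan([386,126,217],110.25,10)
E
```

```text
A
from [199.2 565.4 217.7] yaw 70.59 twist/row [-0.0002 -0.0001 -0.0692]
[-32, -35, 0]
[-30, -37, 0]
[-27, -39, 0]
[-24, -41, 0]
[-21, -43, 0]
[-18, -44, 0]
[-15, -45, 0]
[-12, -46, 0]
[-9, -47, 0]
[-6, -47, 0]
```

```bash
python3 -m pendant '[{"translation":[-30,-33,0],"twist":[0,0,-0.07],"grip":1},{"translation":[-28,-34,0],"twist":[0,0,-0.07],"grip":1},{"translation":[-25,-36,0],"twist":[0,0,-0.07],"grip":1},{"translation":[-22,-38,0],"twist":[0,0,-0.07],"grip":1},{"translation":[-20,-40,0],"twist":[0,0,-0.07],"grip":1},{"translation":[-17,-41,0],"twist":[0,0,-0.07],"grip":1},{"translation":[-14,-42,0],"twist":[0,0,-0.07],"grip":1},{"translation":[-11,-43,0],"twist":[0,0,-0.07],"grip":1},{"translation":[-8,-43,0],"twist":[0,0,-0.07],"grip":1},{"translation":[-6,-43,0],"twist":[0,0,-0.07],"grip":1}]'
python3 - <<'E'
from h import *
plan([574,-313,215],110.25,10)
E
```

```text
t: 1.1
tool_pos: [0.3793, 0.15, 0.2123]
orientation: [0.62, -3.072, 0.01]
force: [0.3, 0.8, 0.4]
opening: 0.0932
from [379.3 150.  212.3] yaw 112.82 twist/row [-0.0005 -0.0008  0.0045]
[0, -50, 0]
[0, -50, 0]
[0, -50, 0]
[-1, -50, 0]
[-1, -50, 0]
[-1, -50, 0]
[-1, -50, 0]
[-2, -50, 0]
[-2, -50, 0]
[-2, -50, 0]
```

```bash
python3 -m pendant '[{"translation":[0,-48,0],"twist":[0,0,0.006],"grip":1},{"translation":[0,-48,0],"twist":[0,0,0.006],"grip":1},{"translation":[0,-48,0],"twist":[0,0,0.006],"grip":1},{"translation":[0,-48,0],"twist":[0,0,0.006],"grip":1},{"translation":[-1,-48,0],"twist":[0,0,0.006],"grip":1},{"translation":[-1,-48,0],"twist":[0,0,0.006],"grip":1},{"translation":[-1,-48,0],"twist":[0,0,0.006],"grip":1},{"translation":[-1,-48,0],"twist":[0,0,0],"grip":1},{"translation":[-2,-48,0],"twist":[0,0,0],"grip":1},{"translation":[-2,-40,0],"twist":[0,0,0],"grip":1}]'
python3 - <<'E'
from h import *
i=robot.camera_info("wrist");p,d=robot.read_camera("wrist");cv2.imwrite("pics/w1.png",p[:,:,::-1])
X=cloud(i,d);np.savez("w1.npz",p=p,X=X,d=d)
P=X[d>0];Q=P[(P[:,2]>.045)&(P[:,2]<.065)]
print(len(Q),Q.mean(0).round(4),*rect(Q),"table",np.median(P[P[:,2]<.006][:,2]))
plan([574,-313,215],110.25,3)
E
```

```text
t: 2.1
tool_pos: [0.5613, -0.3066, 0.211]
orientation: [0.554, -3.084, 0.006]
force: [1.3, 0.7, -0.1]
opening: 0.0927
2444 [ 0.624  -0.2804  0.0555] [ 610.4 -148.9] [281.2 284.9] 118.34 table 0.00046953096700286245
from [ 561.6 -311.5  208.8] yaw 110.21 twist/row [-0.0011 -0.0036 -0.0002]
[-4, -2, -2]
[-4, -2, -2]
[-4, -2, -2]
```

View pics/w1.png

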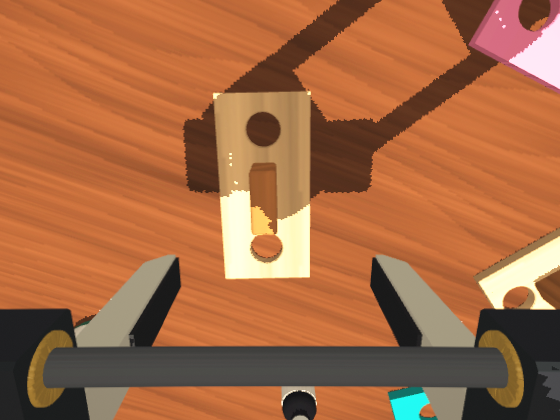

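The wrist view shows the long board from (213,93) to (310,278). Its grip top is at (250-277, 163-235), lined up between the open jaws.

```bash
python3 - <<'E'
from h import *
z=np.load("w1.npz");X,d=z["X"],z["d"]
s=np.zeros(d.shape,bool);s[150:250,235:295]=1
Q=X[s&(d>0)&(X[...,2]>.045)&(X[...,2]<.065)]
print("grip",len(Q),np.median(Q[:,2]),Q.mean(0).round(4),*rect(Q))
s[:]=0;s[80:290,200:325]=1
m=(s&(d>0)&(X[...,2]>.006)&(X[...,2]<.017)).astype(np.uint8)
m=cv2.morphologyEx(m,cv2.MORPH_OPEN,np.ones((5,5)))>0
Q=X[m];print("plate",len(Q),Q.mean(0).round(4),*rect(Q))
# refine press: pins and panel from the first top view
i=robot.camera_info("top");t=np.load("top0.npz");d=t["d"];X=cloud(i,d)
s=np.zeros(d.shape,bool);s[168:270,112:178]=1
for lo,hi,k in((.010,.035,3),(.023,.034,7)):
    m=cv2.morphologyEx((s&(X[...,2]>lo)&(X[...,2]<hi)).astype(np.uint8),cv2.MORPH_OPEN,np.ones((k,k)))>0
    print("press",lo,rect(X[m]))
for v0,v1 in((180,215),(225,260)):
    s[:]=0;s[v0:v1,125:165]=1;Q=X[s&(X[...,2]>.04)&(X[...,2]<.07)];print("pin",len(Q),Q.mean(0).round(4),Q[:,2].max().round(4))
plan([574,-313,215],110.25,1)
E
```

```text
grip 1788 0.05722839248625583 [ 0.5723 -0.3142  0.0569] [ 574.  -313.7] [24.  59.3] 21.65
plate 13071 [ 0.5663 -0.3166  0.0124] [ 575.1 -313.7] [ 91.  190.4] 21.69
press 0.01 (array([552.5, 354.5]), array([112.7, 230.7]), np.float32(175.37))
press 0.023 (array([553.1, 352.8]), array([70.4, 77.9]), np.float32(83.42))
pin 18 [0.6106 0.3475 0.0503] 0.0598
pin 18 [0.4925 0.3578 0.0517] 0.0623
from [ 561.6 -311.5  208.8] yaw 110.21 twist/row [-0.0033 -0.0107 -0.0007]
[-11, -6, -6]
```

```bash
python3 - <<'E'
from h import *
plan([574.2,-313.7,21],111.65,9)
E
python3 -m pendant '[{"translation":[-4,-1,10],"twist":[0,-0.005,-0.01],"grip":1},{"translation":[-4,-1,20],"twist":[0,-0.005,-0.01],"grip":1},{"translation":[-3,-1,25],"twist":[0,0,-0.005],"grip":1},{"translation":[-1,0,25],"twist":[0,0,0],"grip":1},{"translation":[0,0,25],"twist":[0,0,0],"grip":1},{"translation":[0,0,25],"twist":[0,0,0],"grip":1},{"translation":[0,0,20],"twist":[0,0,0],"grip":1},{"translation":[0,0,10],"twist":[0,0,0],"grip":1},{"translation":[0,0,0],"twist":[0,0,0],"grip":1},{"translation":[0,0,0],"twist":[0,0,0],"grip":1}]'
python3 - <<'E'
from h import *
plan([574.2,-313.7,21],111.65,1)
E
```

```text
from [ 561.6 -311.5  208.8] yaw 110.21 twist/row [-0.0004 -0.0012 -0.0028]
[-1, -1, 21]
[-1, -1, 21]
[-1, -1, 21]
[-1, -1, 21]
[-1, -1, 21]
[-1, -1, 21]
[-1, -1, 21]
[-1, -1, 21]
[-1, -1, 21]
t: 3.15
tool_pos: [0.5713, -0.302, 0.0354]
orientation: [0.6, -3.08, -0.007]
force: [0.6, -0.7, 0.4]
opening: 0.0927
from [ 571.3 -302.    35.4] yaw 112.05 twist/row [ 0.0053 -0.0024  0.007 ]
[2, -12, 14]
```

```bash
python3 -m pendant '[{"translation":[1,-6,4],"twist":[0.003,-0.002,0.005],"grip":1},{"translation":[1,-6,5],"twist":[0.003,0,0],"grip":1},{"translation":[0,0,4],"twist":[0,0,0],"grip":1},{"translation":[0,0,0],"twist":[0,0,0],"grip":1},{"translation":[0,0,0],"twist":[0,0,0],"grip":1},{"translation":[0,0,0],"twist":[0,0,0],"grip":1},{"translation":[0,0,0],"twist":[0,0,0],"grip":1},{"translation":[0,0,0],"twist":[0,0,0],"grip":1},{"translation":[0,0,0],"twist":[0,0,0],"grip":1},{"translation":[0,0,0],"twist":[0,0,0],"grip":1}]'
python3 - <<'E'
from h import *
plan([574.2,-313.7,21],111.65,1)
E
```

```text
t: 4.15
tool_pos: [0.5771, -0.3168, 0.0264]
orientation: [-0.591, 3.08, -0.01]
force: [-0.6, 0.1, 0.8]
opening: 0.093
from [ 577.1 -316.8   26.4] yaw 111.73 twist/row [-0.0075  0.0043  0.0015]
[2, 4, 5]
```

```bash
python3 -m pendant '[{"translation":[2,4,4],"twist":[-0.005,0.003,0],"grip":1},{"translation":[0,0,0],"twist":[0,0,0],"grip":0},{"translation":[0,0,0],"twist":[0,0,0],"grip":-1},{"translation":[0,0,0],"twist":[0,0,0],"grip":-1},{"translation":[0,0,0],"twist":[0,0,0],"grip":-1},{"translation":[0,0,0],"twist":[0,0,0],"grip":-1},{"translation":[0,0,0],"twist":[0,0,0],"grip":-1},{"translation":[0,0,0],"twist":[0,0,0],"grip":-1},{"translation":[0,0,0],"twist":[0,0,0],"grip":-1},{"translation":[0,0,0],"twist":[0,0,0],"grip":-1}]' 35
python3 - <<'E'
from h import *
plan([574.2,-313.7,21],111.65,1)
E
```

```text
t: 5.15
tool_pos: [0.5735, -0.3135, 0.0221]
orientation: [-0.592, 3.084, -0.003]
force: [-0.3, -0.4, 0.1]
opening: 0.0256
from [ 573.5 -313.5   22.1] yaw 111.74 twist/row [-0.0021  0.0011  0.0016]
[-1, 0, 1]
```

```bash
python3 -m pendant '[{"translation":[0,0,-5],"twist":[0,0,0],"grip":-1},{"translation":[0,0,-12],"twist":[0,0,0],"grip":-1},{"translation":[0,0,-18],"twist":[0,0,0],"grip":-1},{"translation":[0,0,-22],"twist":[0,0,0],"grip":-1},{"translation":[0,0,-25],"twist":[0,0,0],"grip":-1},{"translation":[0,0,-25],"twist":[0,0,0],"grip":-1},{"translation":[0,0,-22],"twist":[0,0,0],"grip":-1},{"translation":[0,0,-18],"twist":[0,0,0],"grip":-1},{"translation":[0,0,-12],"twist":[0,0,0],"grip":-1},{"translation":[0,0,-5],"twist":[0,0,0],"grip":-1}]'
python3 - <<'E'
from h import *
s=robot.read_state();print(s["opening"],s["force"],s["q"])
plan([550,100,200],95,10)
E
```

```text
t: 6.15
tool_pos: [0.5712, -0.3118, 0.1961]
orientation: [0.592, -3.084, -0.002]
force: [-0.6, -0.1, -1.5]
opening: 0.0236
0.023619866934303513 [-0.58132803 -0.06073605 -1.46947632] [-5.78292756e-01  2.78802361e-01  1.36068252e+00 -2.71072616e-04
  1.50389608e+00 -2.52859722e+00]
from [ 571.2 -311.8  196.1] yaw 111.75 twist/row [ 0.0001 -0.0001  0.0292]
[-13, 39, 0]
[-12, 39, 0]
[-11, 40, 0]
[-10, 40, 0]
[-9, 40, 0]
[-7, 41, 0]
[-6, 41, 0]
[-5, 41, 0]
[-4, 41, 0]
[-3, 41, 0]
```

```bash
python3 -m pendant '[{"translation":[-4,14,0],"twist":[0,0,0.02],"grip":-1},{"translation":[-9,28,0],"twist":[0,0,0.03],"grip":-1},{"translation":[-11,38,0],"twist":[0,0,0.03],"grip":-1},{"translation":[-11,40,0],"twist":[0,0,0.03],"grip":-1},{"translation":[-10,40,0],"twist":[0,0,0.03],"grip":-1},{"translation":[-9,40,0],"twist":[0,0,0.03],"grip":-1},{"translation":[-7,40,0],"twist":[0,0,0.03],"grip":-1},{"translation":[-6,40,0],"twist":[0,0,0.03],"grip":-1},{"translation":[-5,40,0],"twist":[0,0,0.03],"grip":-1},{"translation":[-4,40,0],"twist":[0,0,0.03],"grip":-1}]'
python3 - <<'E'
from h import *
s=robot.read_state();print(s["opening"],s["force"])
plan([552.3,353.3,190],85,8)
E
```

```text
t: 7.15
tool_pos: [0.5566, 0.0645, 0.1913]
orientation: [0.108, -3.131, -0.001]
force: [1.2, -1.1, -1.7]
opening: 0.0239
0.023949532760180144 [ 1.18732628 -1.05590289 -1.66154617]
from [556.6  64.5 191.3] yaw 93.94 twist/row [ 0.0001 -0.0012  0.0195]
[-2, 36, 0]
[-1, 36, 0]
[-1, 36, 0]
[0, 36, 0]
[1, 36, 0]
[2, 36, 0]
[2, 36, 0]
[3, 36, 0]
```

```bash
python3 -m pendant '[{"translation":[-2,40,0],"twist":[0,0,0.02],"grip":-1},{"translation":[-1,40,0],"twist":[0,0,0.02],"grip":-1},{"translation":[-1,40,0],"twist":[0,0,0.02],"grip":-1},{"translation":[0,40,0],"twist":[0,0,0.02],"grip":-1},{"translation":[1,38,0],"twist":[0,0,0.02],"grip":-1},{"translation":[2,32,0],"twist":[0,0,0.02],"grip":-1},{"translation":[2,24,0],"twist":[0,0,0.02],"grip":-1},{"translation":[2,14,0],"twist":[0,0,0.01],"grip":-1},{"translation":[1,6,0],"twist":[0,0,0],"grip":-1},{"translation":[0,0,0],"twist":[0,0,0],"grip":-1}]'
python3 - <<'E'
from h import *
s=robot.read_state();print(s["opening"],s["force"],s["orientation"])
plan([552.3,353.3,110],85,1)
for n in("wrist","top"):
    i=robot.camera_info(n);p,d=robot.read_camera(n);cv2.imwrite(f"pics/{n}2.png",p[:,:,::-1]);np.savez(n+"2.npz",X=cloud(i,d),d=d,p=p)
w=np.hstack([cv2.imread("pics/wrist2.png")[:,:],cv2.imread("pics/top2.png")[120:300,60:300].repeat(2,0).repeat(2,1)[:,:].copy() if 0 else cv2.resize(cv2.imread("pics/top2.png")[140:320,80:200],(240,420))])
cv2.imwrite("pics/m2.png",w)
E
```

```text
t: 8.15
tool_pos: [0.5427, 0.355, 0.1832]
orientation: [-0.127, -3.117, 0.006]
force: [-0.3, -1.1, -1.9]
opening: 0.0239
0.0239392331258627 [-0.315508   -1.14462946 -1.90282616] [-0.12673335 -3.11743961  0.00633589]
from [542.7 355.  183.2] yaw 85.35 twist/row [-0.005  -0.0214  0.006 ]
[-11, -1, 73]
```

View pics/m2.png

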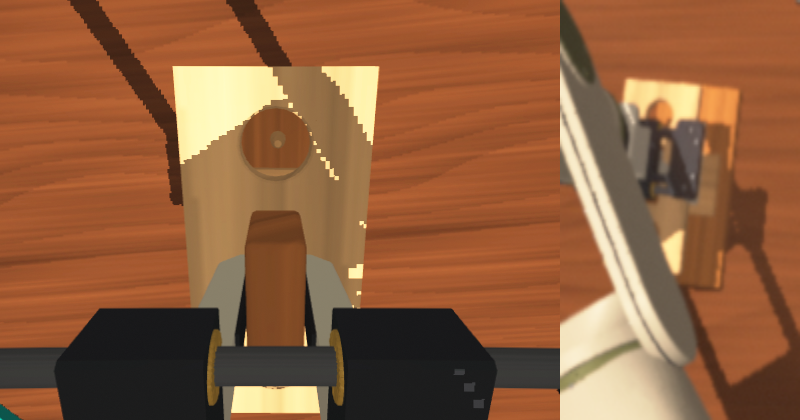

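The wrist view shows the held board with its far hole centred at about (277,141) and a pin tip seen through it at (278,140). I'll measure the board's pose in the hand from the depth.

```bash
cat >> h.py <<'E'
def held(X,d,s):
    "plate plane, hole (far) centre, grip axis of the held board seen by the wrist camera"
    m=np.zeros(d.shape,bool);m[70:300,172:378]=1
    Rm=R.from_rotvec(s["orientation"]).as_matrix(); L=((X-s["tool_pos"])@Rm)*1000  # tool frame mm
    dep=np.median(L[85:100,200:350,2][d[85:100,200:350]>0]); m&=(d>0)&(abs(L[...,2]-dep)<9)
    Q=L[m]; A=np.c_[Q[:,:2],np.ones(len(Q))]
    for _ in range(3):
        c=np.linalg.lstsq(A,Q[:,2],rcond=None)[0]; k=abs(A@c-Q[:,2])<3; A,Q=A[k],Q[k]
    print("plate top in tool frame z at tcp %.1f slopes (deg)"%c[2],np.degrees(c[:2]).round(2))
    # edge line fits in the tool frame: left/right sides per image row, far edge per column
    pl=m&(abs(L[...,0]*c[0]+L[...,1]*c[1]+c[2]-L[...,2])<3)
    le=[];ri=[]
    for v in range(90,250,3):
        u=np.where(pl[v])[0]
        if len(u)>40: le.append(L[v,u[0],:2]);ri.append(L[v,u[-1],:2])
    for e in(le,ri):
        e=np.array(e);f=np.polyfit(e[:,0],e[:,1],1);r=abs(np.polyval(f,e[:,0])-e[:,1])<1.5
        f=np.polyfit(e[r,0],e[r,1],1);print("side: tool y at x=0 %.1f, angle %.2f deg, n %d"%(f[1],np.degrees(f[0]),r.sum()))
    fe=[L[np.where(pl[:,u])[0][0],u,0] for u in range(190,362,4) if pl[:,u].any()];print("far edge tool x",np.median(fe).round(1))
    h=np.array([L[v,u,:2] for v,u in np.argwhere(cv2.dilate((~pl).astype(np.uint8),np.ones((3,3)))*pl>0) if 95<v<190 and 232<u<322])
    (cc,r)=cv2.minEnclosingCircle(h.astype(np.float32));print("far hole centre tool",np.round(cc,1),"r",round(r,1), "mean",h.mean(0).round(1))
    return L
E
python3 - <<'E'
from h import *
s=robot.read_state();z=np.load("wrist2.npz");L=held(z["X"],z["d"],s)
X=z["X"][115:165,250:305].reshape(-1,3);Q=X[(X[:,2]>.03)&(X[:,2]<.07)];print("pin pts",len(Q),Q.mean(0).round(4),Q[:,2].max() if len(Q) else 0)
print(s["tool_pos"],R.from_rotvec(s["orientation"]).as_matrix().round(4))
E
```

```text
plate top in tool frame z at tcp 10.0 slopes (deg) [-0.13  0.01]
side: tool y at x=0 -43.8, angle 0.05 deg, n 54
side: tool y at x=0 46.0, angle -0.06 deg, n 54
far edge tool x 92.6
far hole centre tool [59.1  3.4] r 26.0 mean [59.6  1.4]
pin pts 179 [0.4931 0.3604 0.0506] 0.06182887664083642
[0.54308428 0.35385703 0.18338984] [[-0.9964  0.0824 -0.0215]
 [ 0.0825  0.9966 -0.0034]
 [ 0.0212 -0.0052 -0.9998]]
```

```bash
python3 -m pendant '[{"translation":[-4,0,4],"twist":[-0.002,-0.008,0.003],"grip":-1},{"translation":[-4,0,10],"twist":[-0.002,-0.008,0.003],"grip":-1},{"translation":[0,0,15],"twist":[0,-0.005,0],"grip":-1},{"translation":[0,0,17],"twist":[0,0,0],"grip":-1},{"translation":[0,0,15],"twist":[0,0,0],"grip":-1},{"translation":[0,0,10],"twist":[0,0,0],"grip":-1},{"translation":[0,0,5],"twist":[0,0,0],"grip":-1},{"translation":[0,0,0],"twist":[0,0,0],"grip":-1},{"translation":[0,0,0],"twist":[0,0,0],"grip":-1},{"translation":[0,0,0],"twist":[0,0,0],"grip":-1}]'
python3 - <<'E'
from h import *
s=robot.read_state();print(s["opening"],s["force"])
plan([551,354,100],85,1)
E
```

```text
t: 9.25
tool_pos: [0.5546, 0.347, 0.1022]
orientation: [0.151, 3.134, -0.002]
force: [0.2, 0.4, -2.6]
opening: 0.0241
0.024052890738119195 [ 0.20967642  0.42218144 -2.55992139]
from [554.6 347.  102.2] yaw 84.5 twist/row [-0.0013  0.0041 -0.0088]
[4, 7, 2]
```

```bash
python3 -m pendant '[{"translation":[2,3,0],"twist":[0,0.002,-0.004],"grip":-1},{"translation":[2,3,0],"twist":[0,0.002,-0.004],"grip":-1},{"translation":[0,1,0],"twist":[0,0,0],"grip":-1},{"translation":[0,0,0],"twist":[0,0,0],"grip":-1},{"translation":[0,0,0],"twist":[0,0,0],"grip":-1},{"translation":[0,0,0],"twist":[0,0,0],"grip":-1},{"translation":[0,0,0],"twist":[0,0,0],"grip":-1},{"translation":[0,0,0],"twist":[0,0,0],"grip":-1},{"translation":[0,0,0],"twist":[0,0,0],"grip":-1},{"translation":[0,0,0],"twist":[0,0,0],"grip":-1}]'
python3 - <<'E'
from h import *
s=robot.read_state();print(s["opening"],s["force"])
plan([551,354,100],85,1)
i=robot.camera_info("wrist");p,d=robot.read_camera("wrist");cv2.imwrite("pics/w3.png",p[:,:,::-1])
p,d2=robot.read_camera("scene");cv2.imwrite("pics/s3.png",p[:,:,::-1])
X=cloud(i,d);Q=X[115:165,245:310].reshape(-1,3);Q=Q[(Q[:,2]>.03)&(Q[:,2]<.066)];print("pin",len(Q),Q.mean(0).round(4))
a=cv2.imread("pics/w3.png")[50:250,150:400];cv2.imwrite("pics/m3.png",np.vstack([cv2.resize(a,(400,320)),cv2.resize(cv2.imread("pics/s3.png"),(400,280))]))
E
```

```text
t: 10.25
tool_pos: [0.5522, 0.3562, 0.1049]
orientation: [0.136, 3.135, 0.001]
force: [-0.1, 0.2, -2.6]
opening: 0.0238
0.023840455131923607 [-0.12636118  0.16746592 -2.56160921]
from [552.2 356.2 104.9] yaw 85.02 twist/row [0.001  0.0033 0.0004]
[1, -2, 5]
pin 330 [0.4929 0.3605 0.0506]
```

View pics/m3.png

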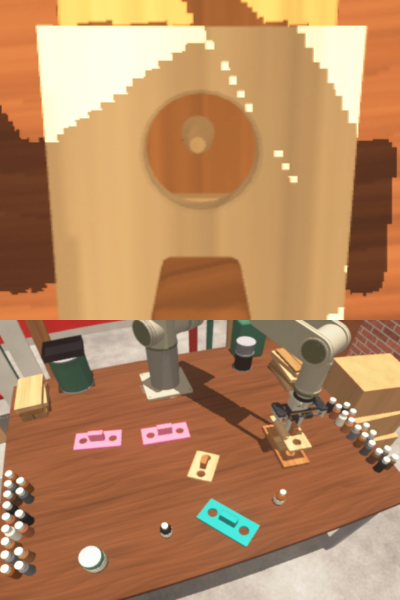

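The wrist crop shows the pin near the centre of the far hole, about 2 mm off by depth. I'll lower it now.

```bash
python3 -m pendant '[{"translation":[0,-1,3],"twist":[0,0.002,0],"grip":-1},{"translation":[0,-1,6],"twist":[0,0.001,0],"grip":-1},{"translation":[0,0,7],"twist":[0,0,0],"grip":-1},{"translation":[0,0,7],"twist":[0,0,0],"grip":-1},{"translation":[0,0,5],"twist":[0,0,0],"grip":-1},{"translation":[0,0,3],"twist":[0,0,0],"grip":-1},{"translation":[0,0,0],"twist":[0,0,0],"grip":-1},{"translation":[0,0,0],"twist":[0,0,0],"grip":-1},{"translation":[0,0,0],"twist":[0,0,0],"grip":-1},{"translation":[0,0,0],"twist":[0,0,0],"grip":-1}]'
python3 - <<'E'
from h import *
s=robot.read_state();print(s["opening"],s["force"],s["wrist_torque"])
plan([551.5,354.5,51],85,1)
E
```

```text
t: 11.35
tool_pos: [0.5515, 0.3537, 0.07]
orientation: [-0.136, -3.137, -0.0]
force: [0.9, 0.0, -2.0]
opening: 0.0242
0.024171107944560136 [ 0.91084148  0.03088166 -1.97300413] [ 0.07793217 -0.00021515 -0.05613303]
from [551.5 353.7  70. ] yaw 85.03 twist/row [ 0.0001 -0.0013  0.0005]
[0, 1, 19]
```

```bash
python3 -m pendant '[{"translation":[0,0,2],"twist":[0,0,0],"grip":-1},{"translation":[0,0,4],"twist":[0,0,0],"grip":-1},{"translation":[0,0,4],"twist":[0,0,0],"grip":-1},{"translation":[0,0,3],"twist":[0,0,0],"grip":-1},{"translation":[0,0,2],"twist":[0,0,0],"grip":-1},{"translation":[0,0,1],"twist":[0,0,0],"grip":-1},{"translation":[0,0,0],"twist":[0,0,0],"grip":-1},{"translation":[0,0,0],"twist":[0,0,0],"grip":-1},{"translation":[0,0,0],"twist":[0,0,0],"grip":-1},{"translation":[0,0,0],"twist":[0,0,0],"grip":-1}]'
python3 - <<'E'
from h import *
s=robot.read_state();print(s["opening"],s["force"],s["wrist_torque"])
plan([551.5,354.5,51],85,1)
i=robot.camera_info("wrist");p,d=robot.read_camera("wrist");p2,_=robot.read_camera("scene")
cv2.imwrite("pics/m4.png",np.hstack([cv2.resize(p[50:250,150:400],(400,320)),cv2.resize(p2[80:240,360:560],(400,320))])[:,:,::-1])
X=cloud(i,d);print("plate z",np.median(X[85:110,200:350,2]))
E
```

```text
t: 12.35
tool_pos: [0.5519, 0.3539, 0.0532]
orientation: [-0.136, -3.138, -0.001]
force: [0.4, -0.3, -1.8]
opening: 0.0243
0.024300506704044586 [ 0.43251361 -0.34054621 -1.77533814] [ 0.04597857  0.00925273 -0.01327623]
from [551.9 353.9  53.2] yaw 85.03 twist/row [ 0.0006 -0.0005  0.0005]
[0, 1, 2]
plate z 0.043635719901319536
```

View pics/m4.png

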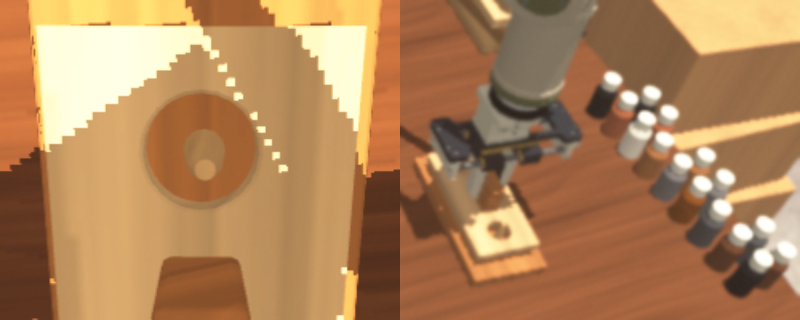

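The wrist crop shows the pin standing in the middle of the far hole. The scene crop shows the board over the press with a pin in the outer hole. About 3 mm remain.

```bash
python3 -m pendant '[{"translation":[0,0,1],"twist":[0,0,0],"grip":-1},{"translation":[0,0,1],"twist":[0,0,0],"grip":-1},{"translation":[0,0,1],"twist":[0,0,0],"grip":-1},{"translation":[0,0,1],"twist":[0,0,0],"grip":-1},{"translation":[0,0,0],"twist":[0,0,0],"grip":-1},{"translation":[0,0,0],"twist":[0,0,0],"grip":-1},{"translation":[0,0,0],"twist":[0,0,0],"grip":-1},{"translation":[0,0,0],"twist":[0,0,0],"grip":-1},{"translation":[0,0,0],"twist":[0,0,0],"grip":-1},{"translation":[0,0,0],"twist":[0,0,0],"grip":-1}]'
python3 - <<'E'
from h import *
s=robot.read_state();print(s["opening"],s["force"],s["tool_pos"],s["wrist_torque"])
E
```

```text
t: 13.45
tool_pos: [0.5523, 0.3543, 0.0503]
orientation: [0.136, 3.138, 0.002]
force: [-0.0, 0.3, -0.9]
opening: 0.0239
0.02385719859431765 [-0.02098152  0.25489005 -0.88225003] [0.55231825 0.35429282 0.05031134] [-0.02676305  0.15733675 -0.01227719]
```

```bash
python3 -m pendant '[{"translation":[0,0,1],"twist":[0,0,0],"grip":-1},{"translation":[0,0,0.5],"twist":[0,0,0],"grip":-1},{"translation":[0,0,0],"twist":[0,0,0],"grip":-1},{"translation":[0,0,0],"twist":[0,0,0],"grip":-0.3},{"translation":[0,0,0],"twist":[0,0,0],"grip":-0.2},{"translation":[0,0,0],"twist":[0,0,0],"grip":0},{"translation":[0,0,0],"twist":[0,0,0],"grip":0.2},{"translation":[0,0,0],"twist":[0,0,0],"grip":0.4},{"translation":[0,0,0],"twist":[0,0,0],"grip":0.4},{"translation":[0,0,0],"twist":[0,0,0],"grip":0.4}]'
python3 - <<'E'
from h import *
s=robot.read_state();print(s["opening"],s["force"],s["tool_pos"],s["orientation"])
E
```

```text
t: 14.45
tool_pos: [0.5532, 0.3547, 0.0503]
orientation: [0.136, 3.136, 0.004]
force: [-0.5, -0.6, 0.6]
opening: 0.0647
0.06468943934813479 [-0.5462892  -0.59671795  0.58446291] [0.55318145 0.35470721 0.0503404 ] [0.1360727  3.13623603 0.0035515 ]
```

Released. I'll retreat straight up.

```bash
python3 -m pendant '[{"translation":[0,0,-5],"twist":[0,0,0],"grip":0.4},{"translation":[0,0,-12],"twist":[0,0,0],"grip":0.4},{"translation":[0,0,-20],"twist":[0,0,0],"grip":0.4},{"translation":[0,0,-25],"twist":[0,0,0],"grip":0.4},{"translation":[0,0,-25],"twist":[0,0,0],"grip":0.4},{"translation":[0,0,-25],"twist":[0,0,0],"grip":0.4},{"translation":[0,0,-20],"twist":[0,0,0],"grip":0.4},{"translation":[0,0,-12],"twist":[0,0,0],"grip":0.4},{"translation":[0,0,-5],"twist":[0,0,0],"grip":0.4},{"translation":[0,0,0],"twist":[0,0,0],"grip":0.4}]'
python3 - <<'E'
from h import *
s=robot.read_state();print(s["opening"],s["force"],s["tool_pos"])
i=robot.camera_info("wrist");p,d=robot.read_camera("wrist");cv2.imwrite("pics/w5.png",p[:,:,::-1])
i2=robot.camera_info("scene");p2,d2=robot.read_camera("scene");cv2.imwrite("pics/m5.png",np.hstack([p[:,:],cv2.resize(p2[80:240,360:560],(240,420))[:,:]])[:,:,::-1])
for n,X in(("w",cloud(i,d)),("s",cloud(i2,d2))):
    Q=X[(X[...,2]>.032)&(X[...,2]<.052)&(abs(X[...,0]-.553)<.12)&(abs(X[...,1]-.354)<.08)]
    A=np.c_[Q[:,0]-.553,Q[:,1]-.354,np.ones(len(Q))]
    for _ in range(4):
        c=np.linalg.lstsq(A,Q[:,2],rcond=None)[0];k=abs(A@c-Q[:,2])<.003;A,Q=A[k],Q[k]
    print(n,len(Q),"top z %.4f"%c[2],"slopes deg",np.degrees(c[:2]).round(2),*rect(Q))
E
```

```text
t: 15.45
tool_pos: [0.553, 0.3545, 0.2126]
orientation: [0.136, 3.133, 0.007]
force: [0.0, -0.1, -0.9]
opening: 0.0652
0.06522553521766769 [ 0.01909467 -0.12796366 -0.89100713] [0.55299849 0.35451079 0.21257095]
w 15471 top z 0.0405 slopes deg [-0.08 -0.06] [553.5 354.2] [ 90.8 189.3] 175.04
s 1092 top z 0.0405 slopes deg [-0.32  0.3 ] [553.2 354. ] [ 93.7 193.8] 174.39
```

View pics/m5.png

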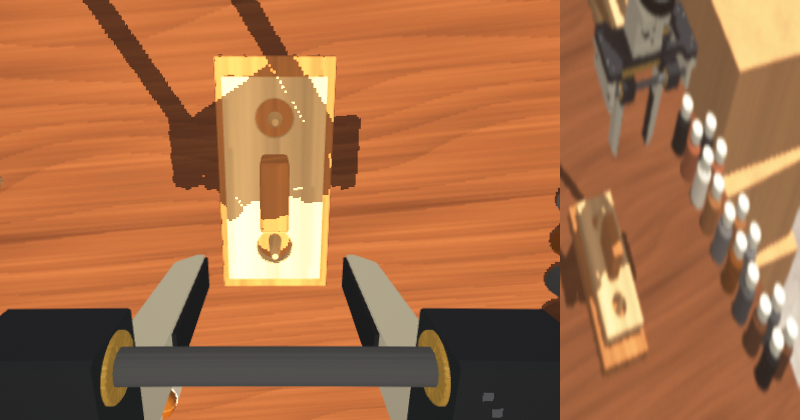

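Both pins stand in their holes, at (274,119) and (275,247) in the wrist view. The board lies flat with its top at 40.5 mm (40 expected), and the gripper is clear of it.

```bash
python3 -c "
from plant import robot
print(robot.close_job())"
```

```text
the job is handed in; nothing more can be done
None
```

I picked up the long board by its grip, carried it to the press and lowered it over both pins. I let go only once it was resting on the panel, then raised the gripper clear and handed the job in at about 15.5 s of robot time. No verdict came back.

**Last checks:**
- **Pins:** the wrist picture shows both pins up through the two holes.
- **Flatness:** the plate's top is at 40.5 mm, against 40 mm expected, and level to about 0.1° in the wrist camera. The scene camera gives about 0.3° from far fewer points.
- **Position:** the board's centre is at (553.5, 354.2) mm, against my press estimate of about (552–553, 353–355) mm.
- **Forces:** wrist forces stayed below 3 N in every reading.
- **Gripper:** it was open and about 16 cm above the board at hand-in.

None of these checks failed. I did not touch the short board, but I did not measure its position again at the end.

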